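# Uncover a board and click its carriage under the test head

## Robot

A 6-joint arm with a two-finger parallel gripper is mounted at the origin on the work surface. World frame = base frame: x ahead of the robot, y to its left, z up, the work surface at z = 0. Lengths are in m, angles in rad, forces in N, time in s.
With the tool pointing down it reaches from about 0.3 to 0.75 m from the base axis. Payload 8.5 kg.
Tool frame: the origin (TCP) lies midway between the tips of the shut fingers; the grasp point (between the pads) lies 19 mm behind it; z points along the fingers, y is the line along which they close (so a half turn about z gives the same grasp; the last joint's range is limited). The gripper opens to 88 mm and grips with 3 to 60 N. Pads are 18 mm wide; open, the fingers measure 123 mm over their backs; the gripper's body (75 mm by 187 mm) begins 45 mm behind the grasp point.
Start: joints at [-1.517, 0.381, 1.297, -0, 1.464, -0.215], TCP at [0.146, -0.53, 0.218] pointing down, gripper open.
Joint ranges: [-3.11, 3.11], [-0.89, 2.33], [0.22, 2.48], [-1.42, 4.56], [0.17, 2.85], [-2.88, 2.88]. Speed limits (rad/s): [2.39, 2.39, 3.14, 3.14, 3.14, 3.14].

## Interface

Orientations are given as a 3x3 rotation matrix whose columns are the frame's x, y, z axes.
In Python, from station import ctrl gives the robot as it stands.
- The arm moves only by the tool step_arm, never from a script. Its argument "steps" is a list of rows, each a list of 3 entries, a list of its own where there are three numbers: the shift along the tool's x, y, z in units of 0.1 m (1.0 is 0.1 m), then the turn about the tool's z in units of 180 degrees (1.0 is 180 degrees), then the closure, from -1 (fully open) to 1 (shut). A call has 1 to 8 rows; each row is the pose to reach, as a shift and turn from the pose commanded when the call began, along the tool's axes at that moment, turning the shorter way round; what a row does not reach only later rows make up. A row lasts 1/8 s, in which the tool goes at most 62.5 mm and 10.7 degrees, less where a joint would pass 70% of its speed; a pose out of reach is approached as far as the arm can. A call with a number of a shift or a turn outside -1 to 1 is refused whole. A call with a gripper value outside its range is refused whole. The fingers move at their own pace and stop on an object; the grip force is fixed at half the most. Time passes only in rows, so rows that repeat a pose let the fingers close. It gives the time, the measured TCP pose, the force, the opening and the grip force at its end, in the units of the state.
- ctrl.read_state(): the state, without advancing time (a new reading comes with each control period).
- ctrl.grab_frame(name): name is "side" or "top" or "wrist"; returns the picture (480x640x3 uint8, red, green, blue); there is no depth.
- ctrl.calibration(name): a dict with "fovy" (degrees; the focal length in pixels is half the picture's height over the tangent of half this angle, whatever the lens; pixels are square), "cx", "cy" (the principal point, pixels), "R" (3x3) and "t" (3): a world point X has camera coordinates R X + t. Camera axes: x right, y down, z forward; pixel columns grow to the right and rows downward; lengths in m; the calibration is good to about 2 mm. The wrist camera is an equidistant fisheye: a pixel r from the principal point sees the ray r / f radians off the axis. A picture is of the moment at which its call begins: read the wrist's pose just before it. calibration takes no time and is no camera call; for the wrist camera it gives the pose at the moment of the call.
- ctrl.close_job(): hands the job in; it is judged then, once.
Trained networks look in the newest picture that a camera, given by its name, has taken for a name from the list of things; names that differ only in an ending like _2 or _b are one class to them, and where a whole thing is asked for, a point or a joint stands for the part that bears it (a point fixed in the world has none). Each returns a list of dicts, best first, with "p" (0 to 1); they miss things now and then, are a little off and sometimes report something else, mostly with a low value. They report only what shows in the picture. A call takes as long as a camera call. They do not tell look-alikes from the thing itself.
- ctrl.recognise(camera, target): "at" ([row, column] as shares, 0 to 1, of the picture: columns of its width, rows of its height, amid what is visible of it).
- ctrl.regions_of(camera, target): "pixels" (480x640 bool, what is visible of it) and "at" ([row, column] as shares, 0 to 1, of the picture: columns of its width, rows of its height, amid what is visible of it).
The state is a dict: "clock": time; "joint_positions": joint angles; "qd": joint speeds; "effort": joint torques, N m; "eef_pos": TCP position; "tool_rot": TCP orientation; "contact_force": force on the tool from outside, world axes, zero at the start; "moment": the same for the moment, N m; "grip_width": finger opening in m; "grasp_force": force on a finger pad.
Only numpy, scipy, OpenCV 4.12 (cv2) and the standard library are available. Lean on these libraries where they do the work, as an engineer would, in place of code of your own. Each camera call takes 0.05 s, during which the arm holds its last target. There are 200 camera calls.

## Task

The board on the test fixture is ready for testing: tip up the blue-tab end of the white dust cover, draw the cover out from under the keeper bar and set it down, without dropping it, flat and tab up in the middle of the grey mat. Then push the orange-handled carriage all the way in under the test head until the spring detent snaps it home, and let go. Do not disturb the other things on the bench.

Things in the scene. Friction and masses are not known exactly. Their poses are not given: they have to be found in the camera images.
- fixture: Board test fixture fixed to the bench: aluminium bed 330 x 160 x 10 mm. Origin at bench level; +x is the way the carriage is pushed in (away from the robot), z up. Bed from x -180 to +150 mm. Black test-head gantry across it at x 45 to 75 mm: 158 mm wide, underside 52, top 86 mm above the bench. Red detent housing with brass plunger at the left edge (x -26, y 71 mm), top at 34 mm.
- carriage (a joint): Slide of the black carriage along the fixture's +x, in m: 0 = out (start), 0.090 = fully home at its stop. From about 0.077 the detent resists (about 8 N to push); past 0.085 it snaps forward to 0.090 and holds. With the cover still on, its tab hits the gantry at about 0.06.
- handle (a point): Centre of the top of the carriage's orange upright handle: block 14 mm (along the slide) x 40 mm (across) x 50 mm high, top 69 mm above the bench, standing on a tongue at 20 mm. Moves with the carriage: at fixture x -159, y 0 when out, x -69 at home. The carriage's steel keeper plate stands 19 mm beyond its far face.
- cover: Loose white plate (80 g), 116 x 90 x 4 mm, with a blue tab on top and a 4 mm deep rib under the tab end. Origin at the centre of its underside; x towards the tab end, z up. Starts on the rim of the carriage's black tray (rim 40 mm above the bench), centre at fixture x -70, y 0, its x along the fixture's x. Lying on a flat surface it rests on the rib and its other edge, origin about 2 mm up.
- tab (a point): Centre of the top of the cover's blue tab: block 24 mm along the cover's x, 12 mm thick across (grip it across y), 28 mm high above the plate; at cover x +44, y 0, 32 mm above the cover's underside. At the start 59 mm short of the gantry.
- keeper (a point): Middle of the steel keeper bar on the carriage, over the cover's end nearest the robot. Bar 10 mm along x, 110 mm across, underside 8 mm and top 14 mm above the tray rim (54 mm above the bench). The cover's end is tucked 8 mm under it: raise the tab end some 15 degrees, pivoting on the tucked end, then draw the cover towards the gantry and up.
- mat: Grey mat fixed to the bench, 180 (x) x 160 (y) x 3 mm, on the left or on the right of the fixture. Origin at the centre of its underside.
- bin: Yellow open parts bin, 180 x 140 x 60 mm, fixed, across the fixture from the mat. Origin at the centre of its underside. Leave alone.
- screwdriver: Red-handled screwdriver lying near the robot's side of the bench, 20 to 30 mm thick. Leave alone.
- boards: Stack of green circuit boards, 100 x 160 x 34 mm, at the left of the bench. Leave alone.
- lamp_case: Black lamp case with a white panel on top, 120 x 260 x 52 mm, at the right of the bench. Leave alone.
- glue: White glue bottle with red cap, 44 mm diameter, 110 mm tall, at the back left. Leave alone.
- dish: Small steel dish, 80 mm diameter, 25 mm high, at the back right. Leave alone.
- spool: Blue spool, 60 mm diameter, 40 mm high, near the robot's side, right. Leave alone.
Things that resemble listed ones, but are neither listed nor needed, are in the scene too. What is shaped like the cover but pink or red is not meant.

How it is judged:
On the way, in this order (a step that is already met when the one before it is completed fails the run):
1. the cover is tipped up at its tab end while its other end is still at the keeper bar (angle between cover's own z axis and vertical above 0.07 rad and horizontal distance between cover and keeper below 0.07 m), for 0.05 s.
2. the cover lies flat, tab up, in the middle of the mat, released (horizontal distance between cover and mat below 0.045 m and height (world z) of cover below 0.014 m and angle between cover's own z axis and vertical below 0.12 rad and height (world z) of tab above 0.02 m and linear speed of cover below 0.03 m/s and contact force between the fingers and cover below 0.05 N), for 0.2 s.
3. the carriage is snapped home (value of joint carriage above 0.0875 m), for 0.2 s.
At the end, for the whole second after the job is handed in: The carriage is home in its detent (within 2.5 mm of the stop) and still; the cover lies at rest and released on the mat, flat (within 0.12 rad), tab up, its centre within 45 mm of the mat's centre (all of step 2 and value of joint carriage above 0.0875 m and velocity of joint carriage below 0.01 m/s); the robot touches nothing.
It fails at once if the cover is dropped (falls freely from more than about 4 cm) (contact force between each of the fingers, the arm and cover below 0.01 N and height (world z) of cover above 0.025 m and linear speed of cover above 0.5 m/s).
It fails at once if another thing on the bench is moved by more than 30 mm (distance of any of screwdriver, boards, lamp_case, glue, dish, spool from where it was at the start of the episode above 0.03 m).
It also fails if it takes over 53 s, if anything falls off the work surface, if the arm or the gripper's body presses on something with over 40 N, if the wrist force passes 120 N, or if a joint passes its speed limit or range.

## Working session

There is one attempt and no reset: what is moved stays moved. The work goes in short steps, Python scripts to look and compute and a tool call to move; the robot and the scene stay as the last step left them, time stands still between calls to the robot, and variables do not carry over. Pictures are saved under pics/ and viewed, at most 10 in all, crops included, and the job is handed in when it is done.

Besides the shell and the picture viewer there is one more tool, called by a JSON object that holds its "op" and its "data". step_arm: Moves the arm, as the interface text tells. Shifts and turns lie within -1 to 1; 1 stands for 0.1 m of shift or 180 degrees of turn. Its arguments: {"type":"object","properties":{"steps":{"type":"array","items":{"type":"array"}}},"required":["steps"]}

```bash
mkdir -p pics; cat > h.py <<'E'
import numpy as np, cv2
from station import ctrl
def ray(cam,row,col):
    c=ctrl.calibration(cam); R=np.array(c["R"]);t=np.array(c["t"])
    f=240/np.tan(np.radians(c["fovy"])/2); u=np.array([col-c["cx"],row-c["cy"]])
    if cam=="wrist":
        r=np.linalg.norm(u); a=r/f; d=np.r_[u/max(r,1e-9)*np.sin(a),np.cos(a)]
    else: d=np.r_[u/f,1]
    return -R.T@t, R.T@d
def atz(cam,row,col,z):
    o,d=ray(cam,row,col); return o+d*(z-o[2])/d[2]
def proj(cam,X):
    c=ctrl.calibration(cam); p=np.array(c["R"])@np.array(X)+np.array(c["t"])
    f=240/np.tan(np.radians(c["fovy"])/2)
    if cam=="wrist":
        r=np.hypot(p[0],p[1]); a=np.arctan2(r,p[2]); return c["cy"]+f*a*p[1]/r, c["cx"]+f*a*p[0]/r
    return c["cy"]+f*p[1]/p[2], c["cx"]+f*p[0]/p[2]
def save(cam,name):
    im=ctrl.grab_frame(cam); cv2.imwrite(f"pics/{name}.png",cv2.cvtColor(im,cv2.COLOR_RGB2BGR)); return im
E
python3 - <<'E'
from h import *
np.set_printoptions(precision=4,suppress=True)
a=save("top","top0");b=save("side","side0")
cv2.imwrite("pics/both0.png",cv2.cvtColor(np.hstack([a,b]),cv2.COLOR_RGB2BGR)[:, :])
zs=dict(tab=.072,cover=.044,handle=.069,keeper=.054,mat=.003,fixture=.01,bin=.06)
for n,z in zs.items():
  for cam in("top","side"):
    for r in ctrl.regions_of(cam,n)[:3]:
        row,col=r["at"][0]*480,r["at"][1]*640
        print(n,cam,round(r["p"],2),round(row),round(col),r["pixels"].sum(),atz(cam,row,col,z))
s=ctrl.read_state();print(s["clock"],s["eef_pos"],np.array(s["tool_rot"]))
E
```

```text
tab top 0.93 224 283 1588 [0.5527 0.0256 0.072 ]
tab top 0.66 333 424 1635 [ 0.2962 -0.3151  0.072 ]
tab top 0.6 343 157 1717 [0.2638 0.3181 0.072 ]
tab side 0.95 334 240 1111 [ 0.2978 -0.4183  0.072 ]
tab side 0.84 175 340 359 [0.5983 0.3457 0.072 ]
tab side 0.8 234 334 659 [ 0.5536 -0.0174  0.072 ]
cover top 0.92 335 425 1659 [ 0.2899 -0.3254  0.044 ]
cover top 0.76 347 158 1664 [0.2507 0.3255 0.044 ]
cover top 0.72 204 119 1469 [0.6018 0.4433 0.044 ]
cover side 0.8 332 240 1225 [ 0.2908 -0.3826  0.044 ]
cover side 0.59 174 343 367 [0.6132 0.3982 0.044 ]
cover side 0.57 235 333 623 [0.5518 0.0174 0.044 ]
handle top 0.77 248 284 777 [0.4947 0.0228 0.069 ]
handle side 0.59 172 296 750 [0.4416 0.3829 0.069 ]
handle side 0.56 244 316 542 [ 0.4974 -0.0595  0.069 ]
handle side 0.25 403 353 5823 [ 0.5521 -0.6363  0.069 ]
keeper top 0.68 161 205 375 [0.713  0.2279 0.054 ]
keeper top 0.58 253 282 629 [0.4827 0.0287 0.054 ]
keeper side 0.66 244 319 622 [ 0.5075 -0.0377  0.054 ]
keeper side 0.49 303 347 3577 [ 0.5683 -0.304   0.054 ]
mat top 0.81 239 191 4222 [0.521  0.2685 0.003 ]
mat top 0.34 268 101 2810 [0.4419 0.4948 0.003 ]
mat side 0.92 206 319 1207 [0.5179 0.2562 0.003 ]
mat side 0.22 246 317 603 [0.5011 0.0225 0.003 ]
fixture top 0.91 194 287 6206 [0.6414 0.02   0.01  ]
fixture side 0.67 246 363 3117 [ 0.645  -0.0013  0.01  ]
bin top 0.75 225 404 4529 [ 0.5594 -0.2722  0.06  ]
bin side 0.77 304 344 3535 [ 0.5595 -0.316   0.06  ]
0.8 [ 0.1461 -0.5302  0.2178] [[ 0.9641  0.2656  0.    ]
 [ 0.2656 -0.9641 -0.    ]
 [-0.      0.     -1.    ]]
```

View pics/top0.png

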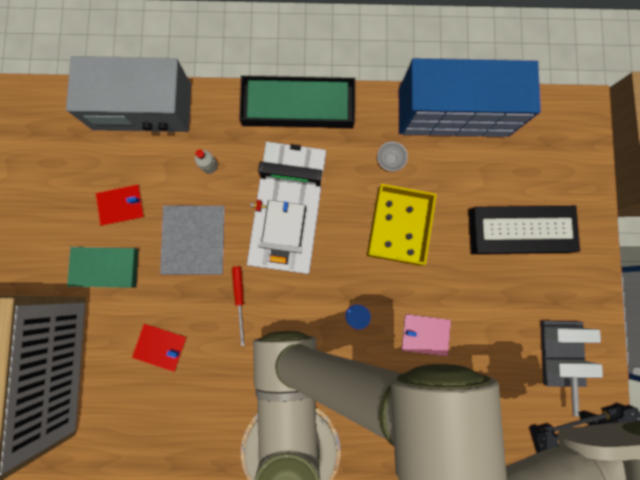

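View pics/side0.png

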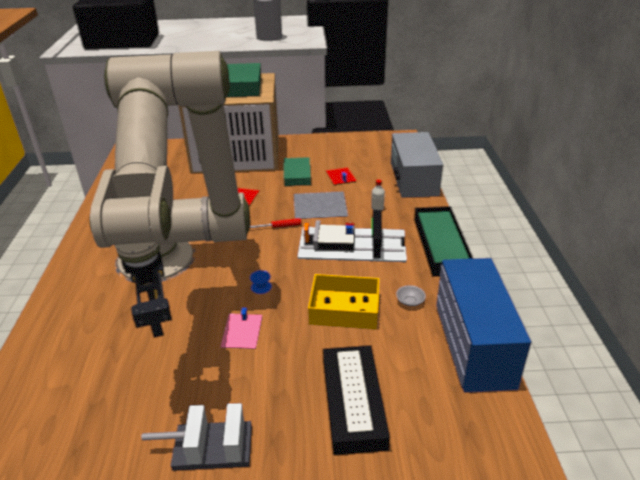

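Candidates in the top view: the white cover on the fixture at (225,284), pink at (335,425), and red at (347,158) and (204,119). Only the white one on the carriage fits the description. I'll enlarge it to confirm and segment it by colour.

```bash
python3 - <<'E'
from h import *
np.set_printoptions(precision=4,suppress=True)
im=cv2.imread("pics/top0.png")
cv2.imwrite("pics/crop0.png",cv2.resize(im[135:285,155:345],None,fx=4,fy=4,interpolation=cv2.INTER_CUBIC))
hsv=cv2.cvtColor(im,cv2.COLOR_BGR2HSV)
def cen(lo,hi,box):
    r0,r1,c0,c1=box; m=cv2.inRange(hsv,lo,hi)[r0:r1,c0:c1]; rr,cc=np.nonzero(m); return rr.mean()+r0,cc.mean()+c0,len(rr),rr.min()+r0,rr.max()+r0,cc.min()+c0,cc.max()+c0
b=cen((105,120,60),(130,255,255),(195,225,270,300)); o=cen((8,150,120),(22,255,255),(250,270,265,295))
# restrict orange to handle
print(b,o)
T=atz("top",b[0],b[1],.065);H=atz("top",o[0],o[1],.066)
print("tab",T,"handle",H,"dist",np.linalg.norm((T-H)[:2]),"yaw",np.degrees(np.arctan2(*(T-H)[[1,0]])))
# mat via region min-area rect
for r in ctrl.regions_of("top","mat")[:1]:
    cs,_=cv2.findContours(r["pixels"].astype(np.uint8),cv2.RETR_EXTERNAL,2)
    c=max(cs,key=cv2.contourArea); q=cv2.boxPoints(cv2.minAreaRect(c)); print(q)
    P=np.array([atz("top",y,x,.003) for x,y in q]); print(P,P.mean(0))
E
```

```text
(np.float64(206.07142857142858), np.float64(285.2142857142857), 28, np.int64(202), np.int64(210), np.int64(284), np.int64(287)) (np.float64(258.8958333333333), np.float64(277.53125), 96, np.int64(255), np.int64(269), np.int64(265), np.int64(285))
tab [0.5997 0.0224 0.065 ] handle [0.4683 0.0381 0.066 ] dist 0.13237182365613903 yaw -6.794844774776137
[[159.7718 272.9597]
 [162.0634 203.0677]
 [224.1933 205.1047]
 [221.9018 274.9968]]
[[0.4314 0.3438 0.003 ]
 [0.6141 0.348  0.003 ]
 [0.6116 0.1854 0.003 ]
 [0.4289 0.1842 0.003 ]] [0.5215 0.2654 0.003 ]
```

View pics/crop0.png

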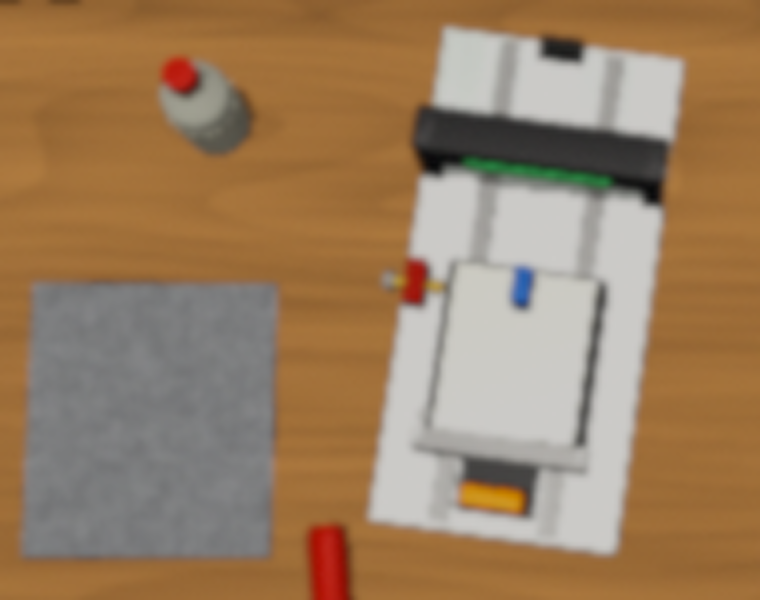

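The crop confirms it: a white cover with its blue tab at crop (row 285, col 521), facing the black gantry. The keeper bar is at (450,500), the orange handle at (497,492) and the mat at (415,150). Next I'll get the fixture yaw from the bed corners and work out the first move.

```bash
cat >> h.py <<'E'
def to(X,yaw_deg,base=None):
    "shift (tool axes, 0.1 m) and turn (half turns) from the present pose"
    s=ctrl.read_state(); R=np.array(s["tool_rot"]); d=R.T@(np.array(X)-np.array(s["eef_pos"]))/0.1
    y=np.degrees(np.arctan2(R[1,0],R[0,0])); dy=(yaw_deg-y+180)%360-180
    return d.round(3), round(-dy/180,4)
E
python3 - <<'E'
from h import *
np.set_printoptions(precision=4,suppress=True)
P={k:atz("top",r/4+135-.4,c/4+155-.4,.01) for k,(c,r) in dict(TL=(445,28),TR=(683,58),BL=(370,520),BR=(617,553)).items()}
for a,b in(("BL","TL"),("BR","TR"),("TR","TL"),("BR","BL")):
    d=P[b]-P[a]; print(a,b,np.linalg.norm(d),np.degrees(np.arctan2(d[1],d[0])))
c=sum(P.values())/4; print("bed centre",c)
for yaw in(-7,-8):
    e=np.array([np.cos(np.radians(yaw)),np.sin(np.radians(yaw)),0])
    o=c+.015*e; print(yaw,"origin",o,"tab",o-.026*e,"handle",o-.159*e)
print(to([.6,.022,.2],-7.5))
E
```

```text
BL TL 0.32912517686006115 -6.7788372187286585
BR TR 0.3299567968564592 -6.642023553464738
TR TL 0.1589113071468935 83.68741134027114
BR BL 0.15969460146534628 83.38708553572788
bed centre [0.6108 0.0208 0.01  ]
-7 origin [0.6257 0.019  0.01  ] tab [0.5999 0.0221 0.01  ] handle [0.4679 0.0383 0.01  ]
-8 origin [0.6257 0.0187 0.01  ] tab [0.5999 0.0223 0.01  ] handle [0.4682 0.0408 0.01  ]
(array([ 5.843, -4.118,  0.178]), np.float64(0.1272))
```

{"op": "step_arm", "data": {"steps": [[[0.5, -0.35, 0], 0, -1], [[0.98, -0.69, 0], 0, -1], [[0.98, -0.69, 0], 0, -1]]}}

```text
clock: 1.23
eef_pos: [0.224, -0.4352, 0.2183]
tool_rot: [[0.963, 0.269, 0.0], [0.269, -0.963, -0.0], [0.0, 0.0, -1.0]]
contact_force: [-0.3, -0.7, 0.4]
grip_width: 0.0879
grasp_force: 0.0
```

{"op": "step_arm", "data": {"steps": [[[0.5, -0.35, 0], 0, -1], [[0.98, -0.69, 0], 0, -1], [[0.98, -0.69, 0], 0, -1]]}}

```text
clock: 1.6
eef_pos: [0.2997, -0.3434, 0.2181]
tool_rot: [[0.963, 0.269, 0.0], [0.269, -0.963, -0.0], [0.0, 0.0, -1.0]]
contact_force: [0.3, -0.5, 0.0]
grip_width: 0.0885
grasp_force: 0.0
```

{"op": "step_arm", "data": {"steps": [[[0.5, -0.35, 0], 0, -1], [[0.98, -0.69, 0], 0, -1], [[0.98, -0.69, 0], 0, -1]]}}

```text
clock: 1.98
eef_pos: [0.3757, -0.2516, 0.2178]
tool_rot: [[0.963, 0.269, 0.0], [0.269, -0.963, -0.0], [0.0, 0.0, -1.0]]
contact_force: [-0.3, 0.6, 0.7]
grip_width: 0.088
grasp_force: 0.0
```

{"op": "step_arm", "data": {"steps": [[[0.5, -0.35, 0], 0, -1], [[0.98, -0.69, 0], 0, -1], [[0.98, -0.69, 0], 0, -1]]}}

```text
clock: 2.35
eef_pos: [0.4519, -0.1598, 0.2176]
tool_rot: [[0.963, 0.268, 0.0], [0.268, -0.963, -0.0], [0.0, 0.0, -1.0]]
contact_force: [-0.4, -0.5, -0.7]
grip_width: 0.0883
grasp_force: 0.0
```

{"op": "step_arm", "data": {"steps": [[[0.5, -0.35, 0], 0, -0.3], [[0.98, -0.69, 0], 0, -0.3], [[0.98, -0.69, 0], 0, -0.3]]}}

```text
clock: 2.72
eef_pos: [0.5281, -0.0678, 0.2172]
tool_rot: [[0.964, 0.267, -0.0], [0.267, -0.964, -0.0], [-0.0, 0.0, -1.0]]
contact_force: [-0.1, -0.8, 0.7]
grip_width: 0.0606
grasp_force: 0.0
```

{"op": "step_arm", "data": {"steps": [[[0.5, -0.35, 0.05], 0.05, -0.3], [[0.94, -0.67, 0.18], 0.1222, -0.3], [[0.94, -0.67, 0.18], 0.1222, -0.3], [[0.94, -0.67, 0.18], 0.1222, -0.3]]}}

```text
clock: 3.22
eef_pos: [0.5998, 0.0194, 0.1994]
tool_rot: [[0.993, -0.117, -0.001], [-0.117, -0.993, -0.001], [-0.001, 0.001, -1.0]]
contact_force: [0.1, -1.0, 0.4]
grip_width: 0.0572
grasp_force: 0.0
```

```bash
python3 - <<'E'
from h import *
im=save("wrist","w1")
print(proj("wrist",[.6,.022,.072]),proj("wrist",[.468,.038,.069]))
s=ctrl.read_state();print(s["clock"],s["eef_pos"],s["grip_width"],to([.6,.022,.2],-6.6),to([.6,.022,.049],-6.6))
for r in ctrl.regions_of("wrist","tab")[:2]:
    a,b=r["at"][0]*480,r["at"][1]*640; print(r["p"],a,b,atz("wrist",a,b,.065))
E
```

```text
(np.float64(224.85852592027348), np.float64(313.6866735020136)) (np.float64(357.25342872162093), np.float64(313.74725539652263))
3.275 [0.59962267 0.01945324 0.1996879 ] 0.05723636531349392 (array([ 0.001, -0.026, -0.003]), np.float64(-0.0005)) (array([ 1.000e-03, -2.600e-02,  1.507e+00]), np.float64(-0.0005))
0.95 251.088 314.112 [0.57483716 0.02498549 0.065     ]
0.83 244.17600000000002 11.776 [0.62022675 0.36102229 0.065     ]
```

View pics/w1.png

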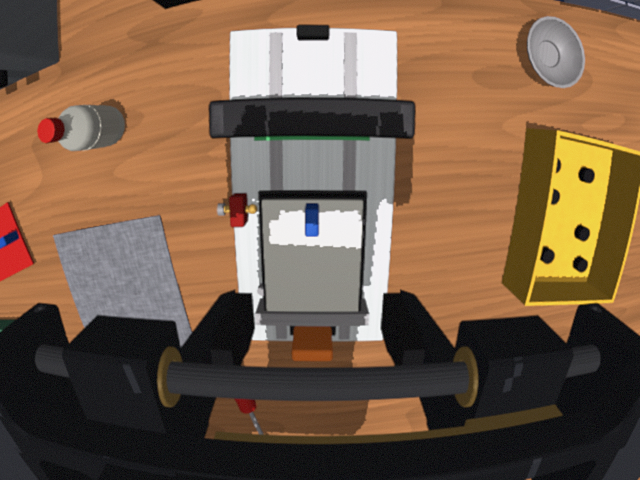

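The wrist view shows the tab at about (220,312), close to the projected (225,314), so the position holds. Descending.

{"op": "step_arm", "data": {"steps": [[[0, -0.025, 0.5], 0, -0.3], [[0, -0.025, 1.0], 0, -0.3], [[0, -0.025, 1.0], 0, -0.3]]}}

```text
clock: 3.7
eef_pos: [0.5982, 0.0234, 0.0974]
tool_rot: [[0.993, -0.116, -0.006], [-0.116, -0.993, 0.001], [-0.006, -0.0, -1.0]]
contact_force: [0.1, 0.2, 0.5]
grip_width: 0.0577
grasp_force: 0.0
```

{"op": "step_arm", "data": {"steps": [[[0, 0, 0.25], 0, -0.3], [[0, 0, 0.5], 0, -0.3], [[0, 0, 0.5], 0, -0.3], [[0, 0, 0.5], 0, 1], [[0, 0, 0.5], 0, 1], [[0, 0, 0.5], 0, 1], [[0, 0, 0.5], 0, 1], [[0, 0, 0.5], 0, 1]]}}

```text
clock: 4.7
eef_pos: [0.6, 0.0245, 0.0499]
tool_rot: [[0.993, -0.115, 0.0], [-0.115, -0.993, -0.0], [0.0, 0.0, -1.0]]
contact_force: [0.2, 0.4, 1.8]
grip_width: 0.0105
grasp_force: 30.1
```

{"op": "step_arm", "data": {"steps": [[[0, 0, -0.04], 0, 1], [[-0.01, 0, -0.08], 0, 1], [[-0.02, 0, -0.12], 0, 1], [[-0.03, 0, -0.16], 0, 1], [[-0.04, 0, -0.2], 0, 1], [[-0.05, 0, -0.24], 0, 1], [[-0.06, 0, -0.27], 0, 1], [[-0.06, 0, -0.27], 0, 1]]}}

```text
clock: 5.7
eef_pos: [0.5942, 0.0252, 0.0772]
tool_rot: [[0.993, -0.115, 0.001], [-0.115, -0.993, -0.0], [0.001, -0.0, -1.0]]
contact_force: [-0.3, 0.1, 0.3]
grip_width: 0.0002
grasp_force: 0.0
```

```bash
python3 - <<'E'
from h import *
a=save("wrist","w2");b=save("side","s2")
c=np.hstack([cv2.resize(a[120:420,180:480],(400,400)),cv2.resize(b[180:290,270:380],(400,400),interpolation=2)])
cv2.imwrite("pics/c2.png",cv2.cvtColor(c,cv2.COLOR_RGB2BGR))
E
```

```text
(no output)
```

View pics/c2.png

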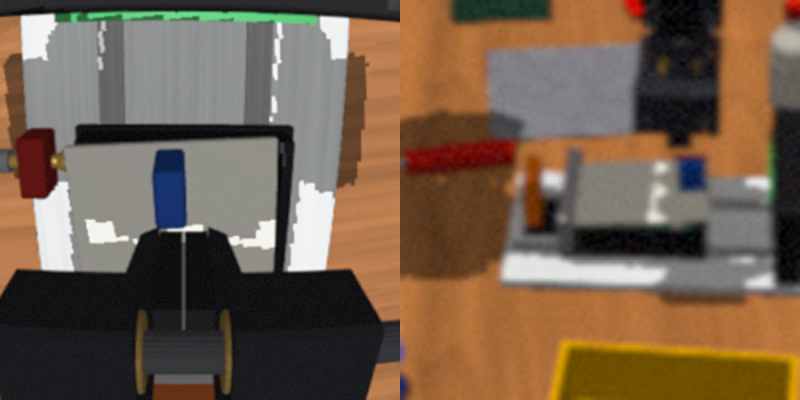

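The pads slipped off the top of the tab: `grip_width` is 0 and the cover is still at the keeper. I had gripped too high. I'll raise the tool, measure the tab again, and then grip lower.

{"op": "step_arm", "data": {"steps": [[[0, 0, -0.4], 0, -0.3], [[0, 0, -0.8], 0, -0.3], [[0, 0, -0.8], 0, -0.3], [[0, 0, -0.8], 0, -0.3]]}}

```text
clock: 6.3
eef_pos: [0.5936, 0.0253, 0.1559]
tool_rot: [[0.993, -0.115, -0.001], [-0.115, -0.993, 0.0], [-0.001, -0.0, -1.0]]
contact_force: [-0.9, 0.3, -1.3]
grip_width: 0.0383
grasp_force: 0.0
```

```bash
python3 - <<'E'
from h import *
np.set_printoptions(precision=4,suppress=True)
c0=ctrl.calibration("wrist")
im=save("wrist","w3");sd=save("side","s3")
def blue(im,box):
    hsv=cv2.cvtColor(im,cv2.COLOR_RGB2HSV);r0,r1,c0,c1=box
    m=cv2.inRange(hsv,(105,120,40),(130,255,255))[r0:r1,c0:c1]
    cs,_=cv2.findContours(m,0,2);c=max(cs,key=cv2.contourArea);return cv2.boundingRect(c),cv2.boxPoints(cv2.minAreaRect(c))+[c0,r0],(r0,c0)
for cam,i,b in(("wrist",im,(180,300,270,370)),("side",sd,(210,250,330,370))):
    print(cam,blue(i,b))
_,q,_=blue(im,(180,300,270,370))
for z in(.044,.072):print(z,[atz("wrist",y,x,z) for x,y in q])
for X in([.6,.022,.072],[.6,.022,.058]):print(proj("wrist",X),proj("side",X))
c=np.hstack([cv2.resize(im[120:360,200:440],(480,480)),cv2.resize(sd[200:270,290:337],(322,480),interpolation=2)])
c=np.hstack([cv2.resize(im[150:350,220:420],(400,400)),cv2.resize(sd[195:265,290:360],(400,400),interpolation=2)])
cv2.imwrite("pics/c3.png",cv2.cvtColor(c,cv2.COLOR_RGB2BGR))
print(ctrl.read_state()["eef_pos"])
E
```

```text
wrist ((32, 23, 17, 39), array([[300.8431, 203.1754],
       [316.6277, 202.2985],
       [318.7538, 240.5692],
       [302.9692, 241.4462]]), (180, 270))
side ((17, 14, 6, 8), array([[347., 224.],
       [352., 224.],
       [352., 231.],
       [347., 231.]]), (210, 330))
0.044 [array([0.6161, 0.035 , 0.044 ]), array([0.6154, 0.023 , 0.044 ]), array([0.5847, 0.0249, 0.044 ]), array([0.5854, 0.0373, 0.044 ])]
0.072 [array([0.6218, 0.0331, 0.072 ]), array([0.6211, 0.0223, 0.072 ]), array([0.5936, 0.024 , 0.072 ]), array([0.5942, 0.0352, 0.072 ])]
(np.float64(231.57480141208381), np.float64(320.50117426573)) (np.float64(226.46782789451575), np.float64(348.4620681707659))
(np.float64(226.27699815681632), np.float64(320.3282188040327)) (np.float64(230.18821101307168), np.float64(348.4180366875133))
[0.5934 0.0253 0.1554]
```

View pics/c3.png

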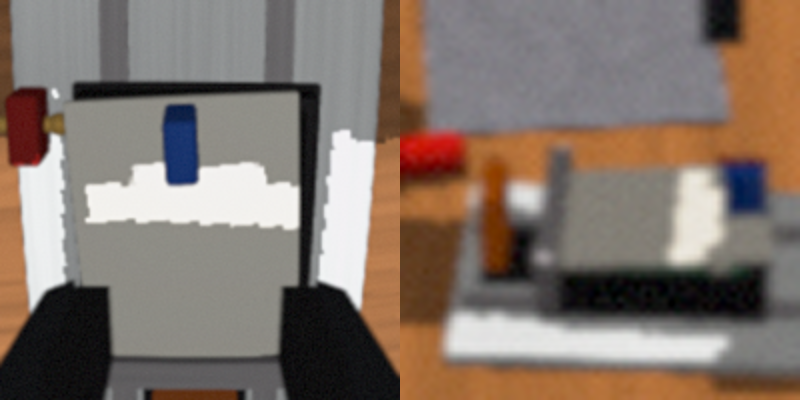

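{"op": "step_arm", "data": {"steps": [[[0.06, -0.02, 0.3], -0.0144, -0.3], [[0.115, -0.045, 0.6], -0.0144, -0.3], [[0.115, -0.045, 0.9], -0.0144, -0.3], [[0.115, -0.045, 0.98], -0.0144, -0.3], [[0.115, -0.045, 0.98], -0.0144, -0.3]]}}

```text
clock: 7.02
eef_pos: [0.6059, 0.0284, 0.0585]
tool_rot: [[0.998, -0.07, -0.001], [-0.07, -0.998, 0.0], [-0.001, -0.0, -1.0]]
contact_force: [0.7, -0.9, 0.4]
grip_width: 0.0571
grasp_force: 0.0
```

{"op": "step_arm", "data": {"steps": [[[0, 0, 0.06], 0, -0.3], [[0, 0, 0.11], 0, -0.3], [[0, 0, 0.11], 0, -0.3]]}}

```text
clock: 7.4
eef_pos: [0.6058, 0.0284, 0.0477]
tool_rot: [[0.998, -0.07, -0.0], [-0.07, -0.998, 0.0], [-0.0, -0.0, -1.0]]
contact_force: [-0.0, -0.0, 0.7]
grip_width: 0.0573
grasp_force: 0.0
```

{"op": "step_arm", "data": {"steps": [[[0, 0, 0.015], 0, -0.3], [[0, 0, 0.015], 0, 1], [[0, 0, 0.015], 0, 1], [[0, 0, 0.015], 0, 1], [[0, 0, 0.015], 0, 1], [[0, 0, 0.015], 0, 1], [[0, 0, 0.015], 0, 1]]}}

```text
clock: 8.28
eef_pos: [0.6059, 0.0284, 0.0463]
tool_rot: [[0.998, -0.07, -0.0], [-0.07, -0.998, -0.0], [-0.0, 0.0, -1.0]]
contact_force: [0.2, 0.5, 0.3]
grip_width: 0.0114
grasp_force: 30.0
```

{"op": "step_arm", "data": {"steps": [[[0, 0, -0.02], 0, 1], [[0, 0, -0.04], 0, 1], [[0, 0, -0.06], 0, 1], [[-0.005, 0, -0.08], 0, 1], [[-0.005, 0, -0.08], 0, 1]]}}

```text
clock: 8.9
eef_pos: [0.6053, 0.0285, 0.0542]
tool_rot: [[0.998, -0.07, -0.0], [-0.07, -0.998, 0.0], [-0.0, -0.0, -1.0]]
contact_force: [-0.8, 0.1, -3.0]
grip_width: 0.0114
grasp_force: 30.0
```

{"op": "step_arm", "data": {"steps": [[[0, 0, -0.02], 0, 1], [[-0.01, 0, -0.04], 0, 1], [[-0.015, 0, -0.06], 0, 1], [[-0.02, 0, -0.08], 0, 1], [[-0.02, 0, -0.1], 0, 1], [[-0.02, 0, -0.1], 0, 1]]}}

```text
clock: 9.65
eef_pos: [0.6036, 0.0285, 0.0645]
tool_rot: [[0.998, -0.07, 0.001], [-0.07, -0.998, -0.0], [0.001, 0.0, -1.0]]
contact_force: [0.6, -0.1, -3.8]
grip_width: 0.0114
grasp_force: 30.0
```

```bash
python3 - <<'E'
from h import *
a=save("wrist","w4");b=save("side","s4")
c=np.hstack([cv2.resize(a[120:420,180:480],(400,400)),cv2.resize(b[180:270,285:375],(400,400),interpolation=2)])
cv2.imwrite("pics/c4.png",cv2.cvtColor(c,cv2.COLOR_RGB2BGR))
E
```

```text
(no output)
```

View pics/c4.png

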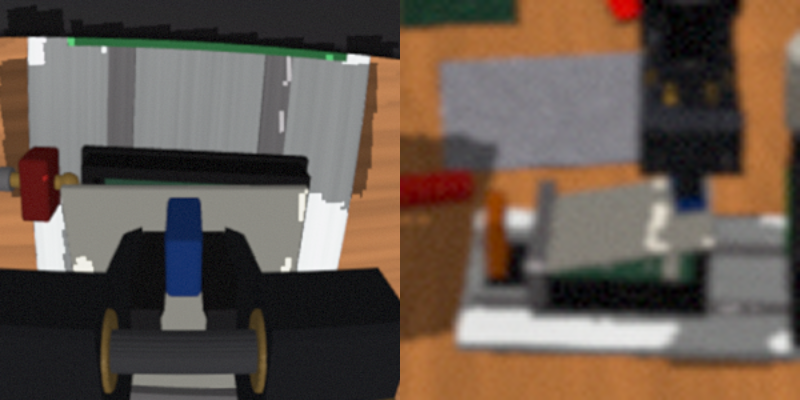

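The side view shows the cover pitched up about 10°, with its tail still at the keeper bar and the grip holding. Now I'll draw it forward and up.

{"op": "step_arm", "data": {"steps": [[[0, 0, -0.03], 0, 1], [[0, 0, -0.05], 0, 1], [[0.05, 0, -0.06], 0, 1], [[0.1, 0, -0.08], 0, 1], [[0.15, 0, -0.1], 0, 1], [[0.2, 0, -0.12], 0, 1], [[0.25, 0, -0.15], 0, 1], [[0.25, 0, -0.15], 0, 1]]}}

```text
clock: 10.75
eef_pos: [0.6288, 0.0268, 0.0795]
tool_rot: [[0.998, -0.07, 0.001], [-0.07, -0.998, -0.0], [0.001, 0.0, -1.0]]
contact_force: [-0.1, 0.4, -1.0]
grip_width: 0.0118
grasp_force: 30.0
```

{"op": "step_arm", "data": {"steps": [[[0, 0, -0.1], 0, 1], [[0, 0, -0.2], 0, 1], [[0, 0, -0.4], 0, 1], [[0, 0, -0.6], 0, 1], [[0, 0, -0.7], 0, 1], [[0, 0, -0.7], 0, 1]]}}

```text
clock: 11.5
eef_pos: [0.6285, 0.0268, 0.15]
tool_rot: [[0.998, -0.07, 0.001], [-0.07, -0.998, -0.0], [0.001, 0.0, -1.0]]
contact_force: [0.6, -0.4, -1.3]
grip_width: 0.0117
grasp_force: 30.0
```

```bash
python3 - <<'E'
from h import *
y=np.radians(-3.6); e=np.array([np.cos(y),np.sin(y),0])
m=np.array([.5215,.2654,0]); print(to(m+.044*e+[0,0,.12],-4))
b=save("side","s5");a=save("wrist","w5")
c=np.hstack([cv2.resize(a[120:420,180:480],(400,400)),cv2.resize(b[140:260,270:390],(400,400),interpolation=2)])
cv2.imwrite("pics/c5.png",cv2.cvtColor(c,cv2.COLOR_RGB2BGR))
E
```

```text
(array([-0.795, -2.309,  0.298]), np.float64(-0.0))
```

View pics/c5.png

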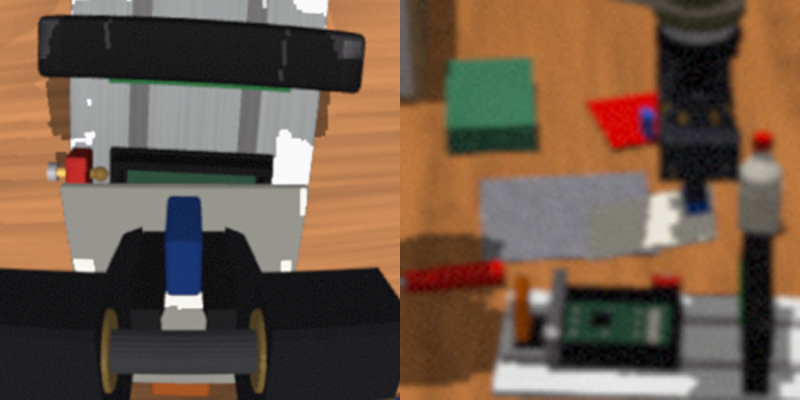

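The cover is out and held, pitched with its tail low. Carrying it over to the mat.

{"op": "step_arm", "data": {"steps": [[[-0.07, -0.2, 0], 0, 1], [[-0.16, -0.45, 0], 0, 1], [[-0.24, -0.7, 0], 0, 1], [[-0.3, -0.9, 0], 0, 1]]}}

```text
clock: 12.1
eef_pos: [0.6039, 0.1208, 0.1489]
tool_rot: [[0.998, -0.069, -0.001], [-0.069, -0.998, 0.0], [-0.001, -0.0, -1.0]]
contact_force: [-0.2, -1.2, -0.4]
grip_width: 0.0113
grasp_force: 30.0
```

{"op": "step_arm", "data": {"steps": [[[-0.08, -0.25, 0], 0, 1], [[-0.16, -0.5, 0], 0, 1], [[-0.24, -0.7, 0], 0, 1], [[-0.3, -0.9, 0], 0, 1]]}}

```text
clock: 12.6
eef_pos: [0.5806, 0.2118, 0.1492]
tool_rot: [[0.998, -0.07, -0.0], [-0.07, -0.998, -0.0], [-0.0, 0.0, -1.0]]
contact_force: [0.1, -0.3, -1.0]
grip_width: 0.0117
grasp_force: 30.0
```

{"op": "step_arm", "data": {"steps": [[[-0.08, -0.25, 0.1], 0, 1], [[-0.15, -0.4, 0.3], 0, 1], [[-0.195, -0.51, 0.5], 0, 1], [[-0.195, -0.51, 0.6], 0, 1], [[-0.195, -0.51, 0.7], 0, 1], [[-0.195, -0.51, 0.8], 0, 1], [[-0.195, -0.51, 0.8], 0, 1]]}}

```text
clock: 13.48
eef_pos: [0.5651, 0.2624, 0.0686]
tool_rot: [[0.998, -0.07, -0.001], [-0.07, -0.998, -0.0], [-0.001, 0.0, -1.0]]
contact_force: [-0.5, -0.8, -0.8]
grip_width: 0.0117
grasp_force: 30.0
```

```bash
python3 - <<'E'
from h import *
b=save("side","s6");a=save("wrist","w6")
c=np.hstack([cv2.resize(a[100:480,100:540],(463,400)),cv2.resize(b[150:250,270:350],(320,400),interpolation=2)])
cv2.imwrite("pics/c6.png",cv2.cvtColor(c,cv2.COLOR_RGB2BGR))
for X in([.5215,.2654,.003],): print(proj("wrist",X),proj("side",X))
E
```

```text
(np.float64(307.8246901536028), np.float64(317.3891966913216)) (np.float64(204.2347565611389), np.float64(319.8857324667613))
```

View pics/c6.png

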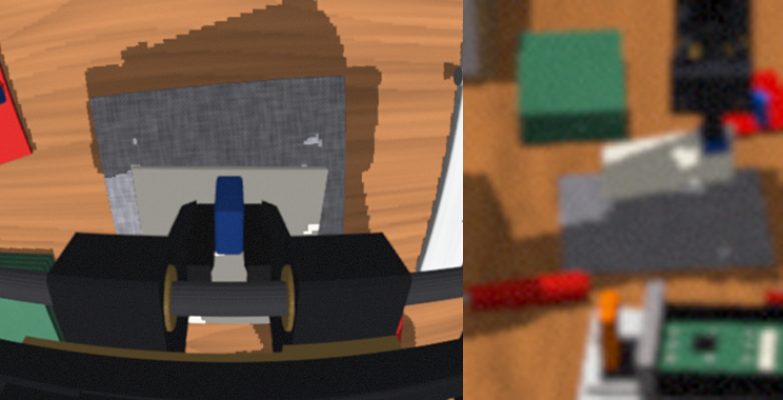

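{"op": "step_arm", "data": {"steps": [[[0, 0, 0.1], 0, 1], [[0, 0, 0.2], 0, 1], [[0, 0, 0.28], 0, 1], [[0, 0, 0.33], 0, 1], [[0, 0, 0.38], 0, 1], [[0, 0, 0.43], 0, 1], [[0, 0, 0.47], 0, 1], [[0, 0, 0.47], 0, 1]]}}

```text
clock: 14.58
eef_pos: [0.5654, 0.2628, 0.0224]
tool_rot: [[0.998, -0.07, 0.0], [-0.07, -0.998, 0.0], [0.0, -0.0, -1.0]]
contact_force: [1.1, 0.4, 0.9]
grip_width: 0.0113
grasp_force: 30.0
```

{"op": "step_arm", "data": {"steps": [[[0, 0, 0.03], 0, 1], [[0, 0, 0.05], 0, 1], [[0, 0, 0.07], 0, 1], [[0, 0, 0.07], 0, 1]]}}

```text
clock: 15.08
eef_pos: [0.5651, 0.2628, 0.0151]
tool_rot: [[0.998, -0.07, -0.0], [-0.07, -0.998, -0.0], [-0.0, 0.0, -1.0]]
contact_force: [0.9, -0.2, 1.9]
grip_width: 0.0111
grasp_force: 30.0
```

{"op": "step_arm", "data": {"steps": [[[0, 0, 0.01], 0, 1], [[0, 0, 0.02], 0, 1], [[0, 0, 0.02], 0, 1]]}}

```text
clock: 15.45
eef_pos: [0.5651, 0.2628, 0.0132]
tool_rot: [[0.998, -0.07, -0.0], [-0.07, -0.998, -0.0], [-0.0, 0.0, -1.0]]
contact_force: [1.5, 0.1, 2.5]
grip_width: 0.0115
grasp_force: 30.0
```

{"op": "step_arm", "data": {"steps": [[[0, 0, 0.01], 0, 1], [[0, 0, 0.015], 0, 1], [[0, 0, 0.015], 0, 1]]}}

```text
clock: 15.82
eef_pos: [0.5652, 0.2628, 0.0117]
tool_rot: [[0.998, -0.07, -0.0], [-0.07, -0.998, -0.0], [-0.0, 0.0, -1.0]]
contact_force: [1.2, -0.4, 2.4]
grip_width: 0.0119
grasp_force: 30.0
```

{"op": "step_arm", "data": {"steps": [[[0, 0, 0], 0, 0.6], [[0, 0, 0], 0, 0.4], [[0, 0, 0], 0, -0.3], [[0, 0, 0], 0, -0.3], [[0, 0, 0], 0, -0.3], [[0, 0, -0.3], 0, -0.3], [[0, 0, -0.7], 0, -0.3], [[0, 0, -1.0], 0, -0.3]]}}

```text
clock: 16.82
eef_pos: [0.5654, 0.2629, 0.1135]
tool_rot: [[0.998, -0.07, 0.001], [-0.07, -0.998, 0.0], [0.001, -0.0, -1.0]]
contact_force: [-0.5, -0.1, 0.5]
grip_width: 0.0575
grasp_force: 0.0
```

{"op": "step_arm", "data": {"steps": [[[0, 0, -0.3], 0, 1], [[0, 0, -0.5], 0, 1], [[0, 0, -0.5], 0, 1]]}}

```text
clock: 17.2
eef_pos: [0.5657, 0.263, 0.163]
tool_rot: [[0.998, -0.07, 0.003], [-0.07, -0.998, 0.001], [0.003, -0.001, -1.0]]
contact_force: [0.3, -0.5, 0.5]
grip_width: 0.0297
grasp_force: 0.0
```

```bash
python3 - <<'E'
from h import *
b=save("side","s7");a=save("wrist","w7")
c=np.hstack([cv2.resize(a[100:480,100:540],(463,400)),cv2.resize(b[150:250,270:350],(320,400),interpolation=2)])
cv2.imwrite("pics/c7.png",cv2.cvtColor(c,cv2.COLOR_RGB2BGR))
for n in("cover","tab"):
  for r in ctrl.regions_of("wrist",n)[:2]:
    ys,xs=np.nonzero(r["pixels"]); q=cv2.boxPoints(cv2.minAreaRect(np.c_[xs,ys].astype(np.float32)))
    print(n,r["p"],len(xs),np.mean([atz("wrist",y,x,.009) for x,y in q],0),q.round().tolist())
s=ctrl.read_state();print(s["clock"],s["eef_pos"])
f=np.radians(-6.7);e=np.array([np.cos(f),np.sin(f),0])
h=np.array([.468,.038,0]);print("preh",h-.045*e, to(h-.045*e+[0,0,.15],-6.7))
E
```

```text
cover 0.69 8549 [0.61304882 0.4581058  0.009     ] [[54.0, 156.0], [145.0, 123.0], [177.0, 214.0], [86.0, 246.0]]
cover 0.62 10356 [0.5227099  0.26481349 0.009     ] [[266.0, 201.0], [368.0, 200.0], [369.0, 316.0], [267.0, 317.0]]
tab 0.98 8565 [0.6122691  0.45770107 0.009     ] [[54.0, 158.0], [145.0, 125.0], [177.0, 214.0], [87.0, 246.0]]
tab 0.69 10335 [0.52294323 0.26540592 0.009     ] [[266.0, 201.0], [368.0, 201.0], [368.0, 316.0], [266.0, 316.0]]
17.4 [0.56475755 0.26268714 0.1604826 ]
preh [0.42330732 0.04325018 0.        ] (array([-1.258,  2.288,  0.109]), np.float64(0.015))
```

View pics/c7.png

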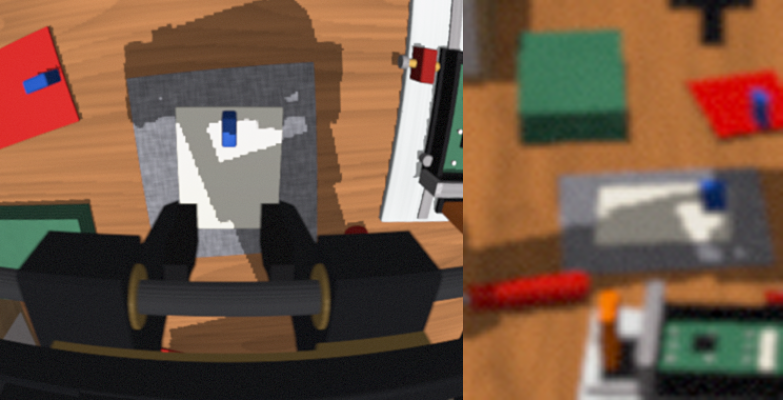

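The cover lies flat, tab up and released at about (0.523, 0.265), roughly 2 mm from the mat centre. Now the carriage, pushed with shut fingers.

{"op": "step_arm", "data": {"steps": [[[-0.25, 0.45, 0], 0, 1], [[-0.45, 0.85, 0], 0, 1], [[-0.45, 0.85, 0], 0, 1]]}}

```text
clock: 17.77
eef_pos: [0.5131, 0.1795, 0.1613]
tool_rot: [[0.997, -0.072, -0.002], [-0.072, -0.997, -0.0], [-0.002, 0.001, -1.0]]
contact_force: [0.9, 1.0, 0.5]
grip_width: 0.0005
grasp_force: 0.0
```

{"op": "step_arm", "data": {"steps": [[[-0.25, 0.45, 0], 0, 1], [[-0.45, 0.85, 0], 0, 1], [[-0.45, 0.85, 0], 0, 1]]}}

```text
clock: 18.15
eef_pos: [0.463, 0.0985, 0.1615]
tool_rot: [[0.997, -0.072, -0.001], [-0.072, -0.997, 0.0], [-0.001, 0.0, -1.0]]
contact_force: [-0.0, 0.3, 0.5]
grip_width: 0.0003
grasp_force: 0.0
```

{"op": "step_arm", "data": {"steps": [[[-0.2, 0.3, 0], 0, 1], [[-0.36, 0.59, 0.1], 0.015, 1], [[-0.36, 0.59, 0.1], 0.015, 1], [[-0.36, 0.59, 0.1], 0.015, 1]]}}

```text
clock: 18.65
eef_pos: [0.4246, 0.0438, 0.1518]
tool_rot: [[0.993, -0.116, 0.001], [-0.116, -0.993, 0.0], [0.001, -0.0, -1.0]]
contact_force: [0.6, 0.4, 0.1]
grip_width: 0.0002
grasp_force: 0.0
```

```bash
python3 - <<'E'
from h import *
a=save("wrist","w8"); b=save("top","t8")
s=ctrl.read_state();print(s["clock"],s["eef_pos"],s["grip_width"])
hsv=cv2.cvtColor(a,cv2.COLOR_RGB2HSV);m=cv2.inRange(hsv,(5,150,60),(14,255,255))
for cam in("wrist","top"):
  for r in ctrl.regions_of(cam,"handle")[:2]:
    ys,xs=np.nonzero(r["pixels"]);print(cam,r["p"],len(xs),ys.min(),ys.max(),xs.min(),xs.max(),atz(cam,r["at"][0]*480,r["at"][1]*640,.06))
print("pred wrist",proj("wrist",[.468,.038,.069]))
f=np.radians(-6.7);e=np.array([np.cos(f),np.sin(f),0])
print(to(np.array([.468,.038,0.035])-.045*e,-6.7))
E
```

```text
18.75 [0.42441122 0.0439258  0.15184157] 0.0005697433943429538
wrist 0.85 21745 0 187 238 393 [0.53372668 0.03336326 0.06      ]
wrist 0.22 36845 0 193 203 412 [0.52473835 0.0345456  0.06      ]
top 0.66 1858 200 249 259 306 [0.55728677 0.0263227  0.06      ]
pred wrist (np.float64(179.10659770492504), np.float64(317.8439898492998))
(array([-0.007,  0.006,  1.168]), np.float64(0.0004))
```

{"op": "step_arm", "data": {"steps": [[[0, 0, 0.4], 0, 1], [[0, 0, 0.8], 0, 1], [[0, 0, 1.0], 0, 1], [[0, 0, 1.0], 0, 1]]}}

```text
clock: 19.35
eef_pos: [0.4232, 0.0435, 0.0509]
tool_rot: [[0.993, -0.116, -0.003], [-0.116, -0.993, 0.001], [-0.003, -0.0, -1.0]]
contact_force: [0.2, 0.2, -0.7]
grip_width: 0.0001
grasp_force: 0.0
```

{"op": "step_arm", "data": {"steps": [[[0, 0, 0.17], 0, 1], [[0.1, 0, 0.17], 0, 1], [[0.2, 0, 0.17], 0, 1], [[0.25, 0, 0.17], 0, 1], [[0.3, 0, 0.17], 0, 1], [[0.35, 0, 0.17], 0, 1], [[0.4, 0, 0.17], 0, 1]]}}

```text
clock: 20.23
eef_pos: [0.4633, 0.0385, 0.0348]
tool_rot: [[0.993, -0.117, -0.001], [-0.117, -0.993, 0.0], [-0.001, -0.0, -1.0]]
contact_force: [-1.5, 0.4, 0.9]
grip_width: 0.0002
grasp_force: 1.1
```

{"op": "step_arm", "data": {"steps": [[[0.08, 0, 0], 0, 1], [[0.16, 0, 0], 0, 1], [[0.24, 0, 0], 0, 1], [[0.32, 0, 0], 0, 1], [[0.4, 0, 0], 0, 1], [[0.48, 0, 0], 0, 1], [[0.56, 0, 0], 0, 1], [[0.6, 0, 0], 0, 1]]}}

```text
clock: 21.22
eef_pos: [0.5234, 0.0314, 0.0347]
tool_rot: [[0.993, -0.117, 0.0], [-0.117, -0.993, -0.0], [0.0, -0.0, -1.0]]
contact_force: [-1.6, -0.7, 0.6]
grip_width: 0.0005
grasp_force: 1.1
```

{"op": "step_arm", "data": {"steps": [[[0.03, 0, 0], 0, 1], [[0.06, 0, 0], 0, 1], [[0.08, 0, 0], 0, 1], [[0.1, 0, 0], 0, 1], [[0.12, 0, 0], 0, 1]]}}

```text
clock: 21.85
eef_pos: [0.532, 0.0303, 0.0346]
tool_rot: [[0.993, -0.116, -0.006], [-0.116, -0.993, 0.0], [-0.006, 0.0, -1.0]]
contact_force: [-13.0, -2.0, 7.4]
grip_width: 0.0006
grasp_force: 6.5
```

{"op": "step_arm", "data": {"steps": [[[0.02, 0, 0], 0, 1], [[0.03, 0, 0], 0, 1], [[0.04, 0, 0], 0, 1]]}}

```text
clock: 22.22
eef_pos: [0.5379, 0.0296, 0.0347]
tool_rot: [[0.993, -0.117, -0.002], [-0.117, -0.993, -0.0], [-0.002, 0.0, -1.0]]
contact_force: [-5.4, -2.0, 1.8]
grip_width: 0.0006
grasp_force: 2.3
```

{"op": "step_arm", "data": {"steps": [[[0.01, 0, 0], 0, 1], [[0.02, 0, 0], 0, 1], [[0.03, 0, 0], 0, 1]]}}

```text
clock: 22.6
eef_pos: [0.5412, 0.0294, 0.0347]
tool_rot: [[0.993, -0.117, -0.001], [-0.117, -0.993, 0.0], [-0.001, -0.0, -1.0]]
contact_force: [-6.5, -0.1, 3.5]
grip_width: 0.0002
grasp_force: 3.6
```

{"op": "step_arm", "data": {"steps": [[[0.01, 0, 0], 0, 1], [[0.02, 0, 0], 0, 1], [[0.03, 0, 0], 0, 1]]}}

```text
clock: 22.98
eef_pos: [0.5412, 0.0295, 0.0346]
tool_rot: [[0.993, -0.116, -0.008], [-0.116, -0.993, 0.001], [-0.008, 0.0, -1.0]]
contact_force: [-19.7, -0.3, 13.2]
grip_width: 0.0002
grasp_force: 10.1
```

The tool has stalled at x 0.5412 with the force rising to about 20 N, well above the detent's 8 N. The carriage is at its stop, so I'll back off and check.

{"op": "step_arm", "data": {"steps": [[[-0.1, 0, 0], 0, 1], [[-0.4, 0, 0], 0, 1], [[-0.4, 0, -0.5], 0, 1], [[-0.4, 0, -1.0], 0, 1], [[-0.4, 0, -1.0], 0, 1], [[-0.4, 0, -1.0], 0, 1]]}}

```text
clock: 23.72
eef_pos: [0.5049, 0.0337, 0.1342]
tool_rot: [[0.993, -0.117, 0.0], [-0.117, -0.993, 0.0], [0.0, -0.0, -1.0]]
contact_force: [-0.3, 0.7, -0.5]
grip_width: 0.0002
grasp_force: 0.0
```

```bash
python3 - <<'E'
from h import *
a=save("wrist","w9")
hsv=cv2.cvtColor(a,cv2.COLOR_RGB2HSV)
print(proj("wrist",[.557,.027,.069]), "if 5mm short", proj("wrist",[.552,.0276,.069]))
m=cv2.inRange(hsv,(8,150,80),(22,255,255))
r,c=[int(v) for v in proj("wrist",[.557,.027,.069])]
w=m[max(r-40,0):r+40,c-60:c+60];ys,xs=np.nonzero(w)
if len(ys):print(len(ys),ys.min()+max(r-40,0),ys.max()+max(r-40,0),xs.min()+c-60,xs.max()+c-60)
f=np.radians(-6.7);e=np.array([np.cos(f),np.sin(f),0])
print("edges",proj("wrist",np.array([.557,.027,.069])+.007*e),proj("wrist",np.array([.557,.027,.069])-.007*e),proj("wrist",np.array([.557,.027,.02])-.007*e))
for r in ctrl.regions_of("wrist","cover")[:3]:
    ys,xs=np.nonzero(r["pixels"]); q=cv2.boxPoints(cv2.minAreaRect(np.c_[xs,ys].astype(np.float32)))
    print(r["p"],len(xs),np.mean([atz("wrist",y,x,.009) for x,y in q],0))
s=ctrl.read_state();print(s["clock"],s["eef_pos"],s["contact_force"])
E
```

```text
(np.float64(169.5180695259943), np.float64(317.7523692940483)) if 5mm short (np.float64(177.458240909862), np.float64(317.7342310220917))
1492 152 176 284 345
edges (np.float64(158.41714621772982), np.float64(317.7494896793174)) (np.float64(180.54298368176), np.float64(317.75493608996265)) (np.float64(171.27049006459578), np.float64(317.62947317996793))
0.74 7879 [0.52001858 0.26577169 0.009     ]
0.42 30 [0.29437036 0.33423496 0.009     ]
0.39 69 [ 0.3294195 -0.3515292  0.009    ]
23.825 [0.50452922 0.03370303 0.13353227] [ 0.1414426  -0.24721353 -0.14701398]
```

```bash
python3 -c "
from station import ctrl
print(ctrl.close_job())"
```

```text
the job is handed in; nothing more can be done
None
```

The cover lies flat, tab up and released about 2 mm from the mat's centre, and the carriage is pushed home against its stop with the robot clear. The job is handed in at about 24 s, but no verdict came back. The first grip on the tab slipped and was redone lower.

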